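# Set a dowel pin against the stop of a V-groove fixture

### The arm

A 6-joint arm with a two-finger parallel gripper is mounted at the origin on a cart in front of the work surface, level with it; the furniture and walls round the work are solid. World frame = base frame: x ahead of the robot, y to its left, z up, the work surface at z = 0. Lengths are in mm, angles in rad, forces in N, time in s.
With the tool pointing down it reaches from about 400 to 925 mm from the base axis. Payload 12.5 kg.
Tool frame: the origin (TCP) lies on the mounting face of the last link; the fingertips stand 190 mm ahead of it and the grasp point (between the pads) lies 171 mm ahead of it; z points along the fingers, y is the line along which they close (so a half turn about z gives the same grasp; the last joint's range is limited). The gripper opens to 95 mm and grips with 3 to 60 N. Pads are 20 mm wide; open, the fingers measure 119 mm over their backs; the gripper's body (75 mm by 180 mm) begins 59 mm behind the grasp point.
Start: joints at [-1.454, 0.491, 1.559, -0, 1.092, -0.106], TCP at [138.121, -609.547, 404.761] pointing down, gripper open.
Joint ranges: [-3.1, 3.1], [-0.84, 2.19], [0.05, 2.79], [-1.13, 4.28], [0.06, 2.93], [-2.69, 2.69]. Speed limits (rad/s): [2.22, 2.22, 2.79, 3.14, 3.14, 3.14].

### API

Orientations are given as [roll, pitch, yaw] about the fixed x, y, z axes, in that order (R = Rz(yaw) Ry(pitch) Rx(roll)).
In Python, from cell import * gives the robot as it stands.
- The arm moves only by the tool arm_command, never from a script. Its argument "rows" is a list that holds one entry, the list of rows, each a list of 7 numbers: the shift along the tool's x, y, z normalised to -1 to 1, where 1 is 0.15 m, then the turn, a rotation vector about the tool's x, y, z normalised to -1 to 1, where 1 is 360 degrees, then the opening, from -1 (shut) to 1 (fully open). A call has 1 to 10 rows; each row is the pose to reach, as a shift and turn from the pose commanded when the call began, along the tool's axes at that moment, turning the shorter way round; what a row does not reach only later rows make up. A row lasts 1/12 s, in which the tool goes at most 41.7 mm and 7.16 degrees, less where a joint would pass 70% of its speed; a pose out of reach is approached as far as the arm can. A call with a number of a shift or a turn outside -1 to 1 is refused whole. A call with a gripper value outside its range is refused whole. The fingers move at their own pace and stop on an object; the grip force is fixed at half the most. Time passes only in rows, so rows that repeat a pose let the fingers close. It gives the time, the measured TCP pose, the force, the opening and the grip force at its end, in the units of the state.
- state(): the state, without advancing time (a new reading comes with each control period).
- read_camera(name): name is "scene" or "top" or "wrist"; returns (picture, depth): 420x560x3 uint8, red, green, blue; 420x560 float32, mm along the optical axis (not along the pixel's ray), 0 where there is no reading.
- get_calibration(name): a dict with "camera_matrix" (3x3 intrinsics, pixels), "position" and "orientation" of the camera in the world; the wrist camera has in their place "hand_eye" (4x4, takes a point from camera to tool coordinates, whose origin is the TCP and whose axes are the flange's). Camera axes: x right, y up, looking along -z (the intrinsics and any distortion apply to the point x, -y, -z); pixel columns grow to the right and rows downward; lengths in mm; the calibration is good to about 2 mm. A picture is of the moment at which its call begins: read the wrist's pose just before it. get_calibration takes no time and is no camera call.
- job_done(): hands the job in; it is judged then, once.
The state is a dict: "t": time; "joints": joint angles; "qvel": joint speeds; "tau": joint torques, N m; "eef_pos": TCP position; "tcp_rot": TCP orientation; "ft_force": force on the tool from outside, world axes, zero at the start; "moment": the same for the moment, N m; "opening": opening from 0.0 (shut) to 1.0 (fully open); "grip_force": force on a finger pad.
Only numpy, scipy, OpenCV 4.12 (cv2) and the standard library are available. Lean on these libraries where they do the work, as an engineer would, in place of code of your own. Each camera call takes 0.05 s, during which the arm holds its last target. There are 200 camera calls.

### The job

Take the steel dowel pin from its rest, lay it in the V-groove of the fixture on the open side of the bridge, and push it gently along the groove, under the spring plunger, until its end is up against the stop rod. The stop rod is only lightly nipped in its post and its setting must be kept, so do not shove it back; leave the pin lying home in the groove and the other things on the bench where they are.

Things in the scene. Friction and masses are not known exactly. Their poses are not given: they have to be found in the camera images.
- dowel_pin: Plain ground steel dowel pin, 14 mm in diameter and 100 mm long, ends flat with a small chamfer, 0.12 kg, both ends alike. Origin at its middle, on its axis; x runs along the pin. At the start it lies level in the two notches of its rest.
- pin_rest: Low black rest, fixed to the bench: a slab 80 x 50 x 8 mm with two notched uprights across its ends (each 8 mm thick, 28 mm wide, 26 mm high, 56 mm of free space between them). Origin under the slab's middle on the bench, x along the pin. The pin's axis lies 30 mm above the bench.
- v_fixture: Steel V-groove fixture, fixed to the bench. Origin on the bench surface right under the spring plunger; x along the groove towards the stop, z up. Base plate 230 x 70 x 10 mm, x = -125 to 105 mm. V-block 34 mm wide, x = -120 to 50 mm, flat top 36 mm above the bench; its 90-degree groove is only 5.5 mm deep, so a seated pin's axis lies 40.4 mm above the bench.
- load_point (a point): Point on the axis of a seated pin, 62 mm before the plunger (fixture x = -62 mm), axes as the fixture. A pin laid with its middle here lies in the groove on the open side of the bridge, its leading end 12 mm short of the plunger and its trailing end 112 mm before it.
- plunger (a point): Point on the seated pin's axis under the spring plunger, a ball nose 12 mm across that hangs 2 mm lower than a seated pin's top. The push needed rises to 3 to 9 N as the pin's end lifts it (end within 6 mm of this point) and stays there as a drag while the pin slides on. Its bridge (18 mm along x, 53 mm wide) is 63 mm high, the plunger's body 79 mm.
- stop_post (a point): Middle of the stop post's face, on the groove's axis, 69 mm past the plunger; the post is 26 x 34 mm, 55 mm high. From it a rod 10 mm across with a round nose points back along the axis; hand-set, its nose is 24 to 60 mm past the plunger (not measured). It stands firm under a light push and slips back in the post at about 15 N on top of the drag.
- kapton_roll: Amber tape roll lying flat, 91 mm across, 12 mm high, loose. Origin under its middle. Not part of the job.
- solder_spool: Small standing solder spool, 54 mm across, 34 mm high, loose. Origin under its middle. Not part of the job.
- alcohol_bottle: White pump bottle, 60 mm across, 122 mm high, loose. Origin under its middle. Not part of the job.
- side_cutters: Red-handled cutters lying flat, 48 x 122 x 12 mm, loose. Origin under the middle. Not part of the job.

How it is judged (in metres and radians):
On the way, in this order (a step that is already met when the one before it is completed fails the run):
1. the pin lies in the groove on the open side of the bridge (y of dowel_pin in the frame of v_fixture between -0.002 and 0.002 m and z of dowel_pin in the frame of v_fixture between 0.0384 and 0.0424 m and angle between the x axis of dowel_pin and the x axis of v_fixture, either way round below 0.05 rad and x of dowel_pin in the frame of v_fixture below -0.052 m), for 0.1 s.
2. the pin's end presses lightly on the stop rod (more than 1 N) (contact force between dowel_pin and stop_rod above 1 N), for 0.05 s.
At the end, for the whole second after the job is handed in: The pin lies at rest in the groove (axis within 1.5 mm of the groove's axis, within 0.05 rad), with its leading end within 1 mm of the stop rod's nose (y of dowel_pin in the frame of v_fixture between -0.0015 and 0.0015 m and z of dowel_pin in the frame of v_fixture between 0.0389 and 0.0419 m and angle between the x axis of dowel_pin and the x axis of v_fixture, either way round below 0.05 rad and distance between dowel_pin and stop_rod_c0 below 0.056 m and linear speed of dowel_pin below 0.01 m/s); the robot touches nothing.
It fails at once if the stop rod is pushed back by more than 1 mm from its setting (distance of stop_rod_c0 from where it was at the start of the episode above 0.001 m).
It fails at once if the kapton roll is moved by more than 30 mm (distance of kapton_roll from where it was at the start of the episode above 0.03 m).
It fails at once if the solder spool is moved by more than 30 mm (distance of solder_spool from where it was at the start of the episode above 0.03 m).
It fails at once if the alcohol bottle is moved by more than 30 mm (distance of alcohol_bottle from where it was at the start of the episode above 0.03 m).
It fails at once if the side cutters is moved by more than 30 mm (distance of side_cutters from where it was at the start of the episode above 0.03 m).
It also fails if it takes over 45 s, if anything falls off the work surface, if the arm or the gripper's body presses on something with over 40 N, if the wrist force passes 120 N, or if a joint passes its speed limit or range.

## Working session

There is one attempt and no reset: what is moved stays moved. The work goes in short steps, Python scripts to look and compute and a tool call to move; the robot and the scene stay as the last step left them, time stands still between calls to the robot, and variables do not carry over. Pictures are saved under pics/ and viewed, at most 10 in all, crops included, and the job is handed in when it is done.

Besides the shell and the picture viewer there is one more tool, called after "Call:" as name([rows], argument=value, ...), one row to a line, values as JSON. arm_command: Moves the arm, as the interface text tells. Its arguments: {"type":"object","properties":{"rows":{"type":"array","items":{"type":"array","items":{"type":"array","items":{"type":"number","minimum":-1,"maximum":1}}}}},"required":["rows"]}

```bash
mkdir -p pics; python3 - <<'E'
from cell import *
import numpy as np,cv2
print(state())
for n in("scene","top"):
    p,d=read_camera(n); np.savez(n+"0.npz",p=p,d=d); cv2.imwrite(f"pics/{n}0.png",p[:,:,::-1])
    print(n,get_calibration(n))
print(get_calibration("wrist"))
E
```

```text
{'t': 0.0, 'joints': array([-1.45361888e+00,  4.91557676e-01,  1.55943049e+00,  2.89509796e-05,
        1.09170198e+00, -1.05619450e-01]), 'qvel': array([-0.00027718, -0.00015184,  0.00042711,  0.00024136, -0.00225206,
       -0.0005625 ]), 'tau': array([ 1.46576011e-03, -6.12637711e+01, -2.58181089e+01,  6.93997764e-02,
        4.82356525e-02, -9.24599294e-05]), 'eef_pos': array([ 138.10804022, -609.52178221,  404.16933477]), 'tcp_rot': array([-3.14050398e+00, -1.41234875e-04,  2.22783460e-01]), 'ft_force': array([0.18647879, 0.08709862, 0.24731379]), 'moment': array([ 0.04569034, -0.02696139,  0.03644796]), 'grip_force': 0.0, 'opening': 1.0002788862979763}
scene {'camera_matrix': array([[432.04811524,   0.        , 284.41555862],
       [  0.        , 432.04811524, 199.87674716],
       [  0.        ,   0.        ,   1.        ]]), 'position': array([142.91260171, 367.42543179, 668.36391788]), 'orientation': array([ 0.76372141,  0.01773681, -2.33838788])}
top {'camera_matrix': array([[457.23402307,   0.        , 279.95886255],
       [  0.        , 457.23402307, 211.05608966],
       [  0.        ,   0.        ,   1.        ]]), 'position': array([419.54523844, -53.18619196, 882.70853979]), 'orientation': array([ 0.23238534,  0.00318941, -1.6080822 ])}
{'camera_matrix': array([[325.76004685,   0.        , 278.47809362],
       [  0.        , 325.76004685, 211.81599543],
       [  0.        ,   0.        ,   1.        ]]), 'hand_eye': array([[-2.80928559e-05,  9.56667631e-01,  2.91182147e-01,
         8.20609495e+01],
       [ 9.99999957e-01, -5.81332038e-05,  2.87473013e-04,
         7.46532228e-01],
       [ 2.91943477e-04,  2.91182143e-01, -9.56667588e-01,
         2.12038180e+01],
       [ 0.00000000e+00,  0.00000000e+00,  0.00000000e+00,
         1.00000000e+00]])}
```

View pics/top0.png

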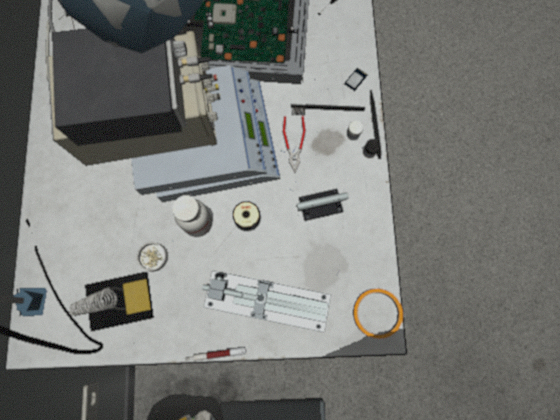

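View pics/scene0.png

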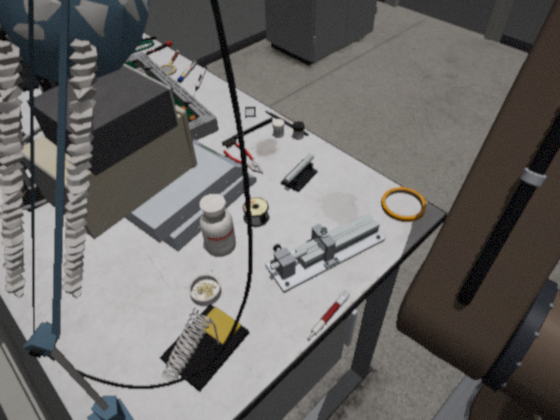

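The top view shows the pin on its black rest at about (322,201). The fixture has its stop post at (216,288), bridge at (261,296) and open groove end near (325,310), so the stop lies to the left (+y). The bottle is at (190,212), the spool at (246,215), the cutters at (294,140) and the tape roll at (378,314). The scene view agrees with this layout.

```bash
cat > h.py <<'E'
import numpy as np,cv2
from scipy.spatial.transform import Rotation as R
from cell import *
def T(name,s=None):
    c=get_calibration(name); M=np.eye(4)
    if name=="wrist":
        M[:3,:3]=R.from_euler('xyz',s['tcp_rot']).as_matrix(); M[:3,3]=s['eef_pos']
        return c['camera_matrix'],M@c['hand_eye']
    M[:3,:3]=R.from_euler('xyz',c['orientation']).as_matrix(); M[:3,3]=c['position']
    return c['camera_matrix'],M
def rays(K,M,uv):
    uv=np.atleast_2d(uv).astype(float)
    d=np.c_[(uv[:,0]-K[0,2])/K[0,0],-(uv[:,1]-K[1,2])/K[1,1],-np.ones(len(uv))]
    return d@M[:3,:3].T
def onz(K,M,uv,z):
    r=rays(K,M,uv); o=M[:3,3]; return o+r*((z-o[2])/r[:,2])[:,None]
def cloud(K,M,d):
    v,u=np.mgrid[:d.shape[0],:d.shape[1]]
    P=M[:3,3]+rays(K,M,np.c_[u.ravel(),v.ravel()])*d.ravel()[:,None]
    P=P.reshape(*d.shape,3); P[d<=0]=np.nan; return P
def proj(K,M,P):
    q=(np.atleast_2d(P)-M[:3,3])@M[:3,:3]
    return np.c_[K[0,2]+K[0,0]*q[:,0]/-q[:,2],K[1,2]+K[1,1]*q[:,1]/q[:,2]]
E
python3 - <<'E'
from h import *
z=np.load('top0.npz');p,d=z['p'],z['d'];K,M=T('top');P=cloud(K,M,d)
def fit(m,name):
    q=P[m]; c=q.mean(0); w,V=np.linalg.eigh(np.cov(q[:,:2].T)); a=V[:,1]
    s=(q[:,:2]-c[:2])@a; t=(q[:,:2]-c[:2])@V[:,0]
    print(name,len(q),c.round(1),'dir',a.round(4),'yaw',np.arctan2(a[1],a[0]).round(4),'mid',((s.max()+s.min())/2).round(1),'L',np.ptp(s).round(1),'W',np.ptp(t).round(1),'z',np.nanpercentile(q[:,2],[1,50,99]).round(1))
def box(u0,u1,v0,v1):
    b=np.zeros(d.shape,bool); b[v0:v1,u0:u1]=1; return b
Z=P[...,2]; g=p.min(2)
print('bench',np.nanmedian(Z[250:265,330:345]))
print('g rest',g[190:216,295:352:4])
fit(box(290,356,180,225)&(Z>24),'pin');fit(box(290,356,180,225)&(Z>24)&(g>90),'pinbright')
fix=box(198,335,265,335)
fit(fix&(Z>4)&(Z<16),'base');fit(fix&(Z>30)&(Z<40),'vblock');fit(fix&(Z>58)&(Z<70),'bridge');fit(box(200,230,265,310)&(Z>50),'post');fit(fix&(Z>72),'plunger')
fit(box(160,215,185,240)&(Z>20),'bottle');fit(box(225,265,195,235)&(Z>25),'spool')
cv2.imwrite('pics/crop.png',cv2.resize(p[175:340,190:410,::-1],None,fx=3.6,fy=3.6,interpolation=cv2.INTER_CUBIC))
E
```

```text
bench 0.603361112158268
g rest [[187 192 188 192 189 187 190 175 139  81  44 188 184 188 188]
 [190 185 188 189 194 182 166 126  66  37  54 184 178 184 185]
 [188 193 191 192 189 162 111  67  35  36  37 171 164 170 187]
 [188 193 194 183 160 115  61  37  38  31  42 142 142 164 186]
 [192 193 188 158 104  54  41  36  41  49  89 130 150 169 189]
 [191 190 160 100  51  40  39  42  50  90 130 157 165 169 188]
 [193 157  96  52  39  34  37  63 100 140 158 169 172 159 187]
 [192 100  62  39  33  43  54 102 142 166 176 168 160 140 192]
 [189  69  55  30  39  65 105 145 163 174 170 140 139 134 190]
 [191  74  53  43  72 109 151 170 177 173 153 109 111 157 192]
 [189 101  42  66 118 155 174 180 169 154 134  96 128 186 192]
 [193 126  70 119 160 180 182 171 154 134  98  55 169 187 191]
 [192 137 126 164 179 185 173 150 123  92  55  32 187 194 192]
 [189 148 168 182 182 168 149 123  89  50  21  37 191 190 191]
 [183 168 184 183 158 145 120  86  56  42  34  35 188 190 190]
 [173 182 182 164 128 115  83  45  39  44  38   0 181 187 185]
 [169 174 164 136 110  74  40  37  42  35  46  26 177 188 187
[... 829 characters left out ...]
98 0.9798] yaw 1.3696 mid 6.0 L 263.2 W 158.7 z [ 4.1 10.7 15.4]
vblock 1526 [446.7 -56.9  36. ] dir [0.233  0.9725] yaw 1.3357 mid 16.0 L 189.2 W 45.4 z [30.7 36.3 39.5]
bridge 281 [457.9 -11.5  63.8] dir [0.4887 0.8724] yaw 1.0602 mid 31.6 L 104.6 W 64.6 z [58.1 63.8 69.5]
post 339 [479.2  61.4  55.6] dir [-0.9726  0.2323] yaw 2.9072 mid -2.8 L 46.6 W 26.3 z [51.  55.7 59.1]
plunger 44 [456.7 -17.1  79. ] dir [-0.9798 -0.1998] yaw -2.9405 mid -0.1 L 11.9 W 12.2 z [74.  79.1 82.6]
bottle 1773 [623.7 108.3  78.8] dir [-0.8909 -0.4543] yaw -2.67 mid -8.8 L 104.7 W 105.1 z [ 21.6  79.3 124.9]
spool 596 [615.5   8.2  35.1] dir [-0.813   0.5823] yaw 2.52 mid -0.3 L 52.8 W 52.5 z [31.3 35.1 38.6]
```

View pics/crop.png

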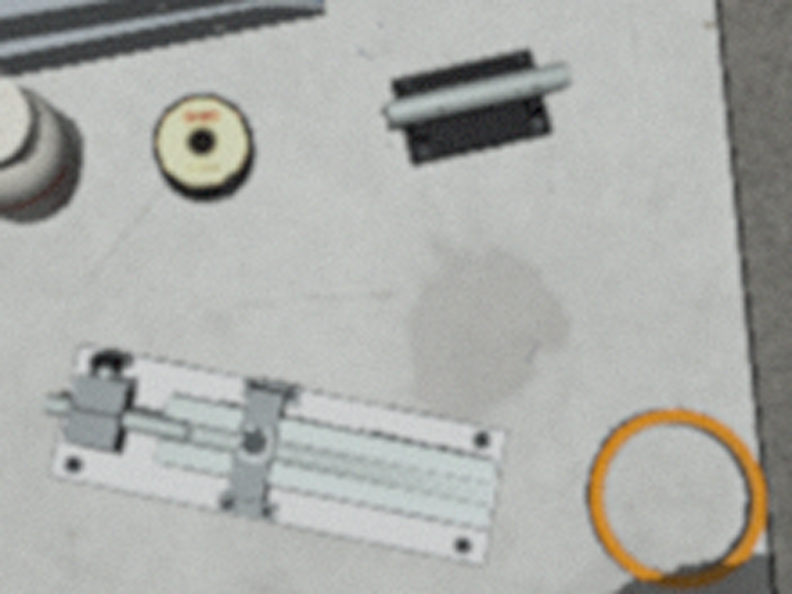

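The crop shows the pin from (385,115) to (570,75). On the fixture, the plunger is at (255,442), the rod nose at about (188,433) and the post at (98,410). Heights match the given sizes (36, 63, 79 and 55 mm). Next I move above the pin for a closer wrist look.

```bash
cat >> h.py <<'E'
def plan(p0,y0,p1,y1,n):
    p0,p1=np.array(p0,float),np.array(p1,float)
    for i in range(n):
        y=y0+(y1-y0)*i/n; s=R.from_euler('xyz',[np.pi,0,y]).inv().apply((p1-p0)/n)/150
        print(s.round(4),'turn z',round(-(y1-y0)/n/2/np.pi,4))
E
python3 -c "
from h import *
plan([138.1,-609.5,404.8],.223,[637,-139,350],1.76,5)"
```

```text
[ 0.7875 -0.4647  0.0731] turn z -0.0489
[ 0.8912 -0.2046  0.0731] turn z -0.0489
[0.9113 0.0746 0.0731] turn z -0.0489
[0.846  0.3469 0.0731] turn z -0.0489
[0.7014 0.5866 0.0731] turn z -0.0489
```

Call:
arm_command([
  [[0.7875,-0.4647,0.0731,0,0,-0.0489,1],[0.7875,-0.4647,0.0731,0,0,-0.0489,1],[0.7875,-0.4647,0.0731,0,0,-0.0489,1],[0.7875,-0.4647,0.0731,0,0,-0.0489,1],[0.7875,-0.4647,0.0731,0,0,-0.0489,1],[0.7875,-0.4647,0.0731,0,0,-0.0489,1]],
])

```text
t: 0.6
eef_pos: [238.3, -515.5, 393.9]
tcp_rot: [3.141, 0.0, 0.531]
ft_force: [-0.3, -0.2, -0.6]
opening: 0.994
grip_force: 0.0
```

Call:
arm_command([
  [[0.8912,-0.2046,0.0731,0,0,-0.0489,1],[0.8912,-0.2046,0.0731,0,0,-0.0489,1],[0.8912,-0.2046,0.0731,0,0,-0.0489,1],[0.8912,-0.2046,0.0731,0,0,-0.0489,1],[0.8912,-0.2046,0.0731,0,0,-0.0489,1],[0.8912,-0.2046,0.0731,0,0,-0.0489,1]],
])

```text
t: 1.1
eef_pos: [337.5, -422.3, 382.9]
tcp_rot: [3.141, 0.0, 0.837]
ft_force: [-0.1, 0.0, -0.2]
opening: 1.003
grip_force: 0.0
```

Call:
arm_command([
  [[0.9113,0.0746,0.0731,0,0,-0.0489,1],[0.9113,0.0746,0.0731,0,0,-0.0489,1],[0.9113,0.0746,0.0731,0,0,-0.0489,1],[0.9113,0.0746,0.0731,0,0,-0.0489,1],[0.9113,0.0746,0.0731,0,0,-0.0489,1],[0.9113,0.0746,0.0731,0,0,-0.0489,1]],
])

```text
t: 1.6
eef_pos: [437.1, -328.6, 371.8]
tcp_rot: [-3.142, 0.0, 1.143]
ft_force: [0.6, -0.1, 0.2]
opening: 0.998
grip_force: 0.0
```

Call:
arm_command([
  [[0.846,0.3469,0.0731,0,0,-0.0489,1],[0.846,0.3469,0.0731,0,0,-0.0489,1],[0.846,0.3469,0.0731,0,0,-0.0489,1],[0.846,0.3469,0.0731,0,0,-0.0489,1],[0.846,0.3469,0.0731,0,0,-0.0489,1],[0.846,0.3469,0.0731,0,0,-0.0489,1]],
])

```text
t: 2.1
eef_pos: [536.8, -234.8, 360.8]
tcp_rot: [-3.141, 0.0, 1.45]
ft_force: [-0.8, 0.2, 0.5]
opening: 1.0
grip_force: 0.0
```

Call:
arm_command([
  [[0.7014,0.5866,0.0731,0,0,-0.0489,1],[0.7014,0.5866,0.0731,0,0,-0.0489,1],[0.7014,0.5866,0.0731,0,0,-0.0489,1],[0.7014,0.5866,0.0731,0,0,-0.0489,1],[0.7014,0.5866,0.0731,0,0,-0.0489,1],[0.7014,0.5866,0.0731,0,0,-0.0489,1]],
])

```text
t: 2.6
eef_pos: [636.5, -141.0, 349.7]
tcp_rot: [-3.141, 0.0, 1.757]
ft_force: [0.6, -0.4, 0.1]
opening: 0.996
grip_force: 0.0
```

```bash
python3 - <<'E'
from h import *
s=state();p,d=read_camera("wrist");np.savez('w1.npz',p=p,d=d);K,M=T('wrist',s);P=cloud(K,M,d);Z=P[...,2]
print(s['eef_pos'],s['tcp_rot'])
print('bench',np.nanmedian(Z[(Z>-15)&(Z<6)]))
near=np.hypot(P[...,0]-637,P[...,1]+139)<75
m=near&(Z>28)&(p.min(2)>85)
cs,_=cv2.findContours(m.astype(np.uint8),0,1);c=max(cs,key=cv2.contourArea);r=cv2.minAreaRect(c);b=cv2.boxPoints(r);print(r)
w=onz(K,M,b,33);print(w.round(1),w.mean(0).round(1))
q=P[m];c0=q.mean(0);wv,V=np.linalg.eigh(np.cov(q[:,:2].T));a=V[:,1];sx=(q[:,:2]-c0[:2])@a
print(c0,a,np.arctan2(a[1],a[0]),sx.min(),sx.max(),'top',np.nanpercentile(q[:,2],[5,50,95]))
print('grasp pt pix',proj(K,M,[s['eef_pos'][0],s['eef_pos'][1],30]))
cv2.drawContours(p,[b.astype(int)],0,(255,0,0),1)
cv2.imwrite('pics/w1.png',p[:,:,::-1])
E
```

```text
[ 636.52682518 -141.04227379  349.74352337] [-3.14081294e+00  1.71161921e-04  1.75688454e+00]
bench -1.213862625782724
((373.0, 304.0), (0.0, 0.0), 0.0)
[[ 751.9 -228.9   33. ]
 [ 751.9 -228.9   33. ]
 [ 751.9 -228.9   33. ]
 [ 751.9 -228.9   33. ]] [ 751.9 -228.9   33. ]
[ 642.76090265 -125.35933401  191.92716884] [-0.96186303 -0.27353154] -2.864529964540211 -60.89891670957298 67.28317781309741 top [ 34.30568217 195.3502801  242.07040234]
grasp pt pix [[279.25220429 202.77468493]]
```

View pics/w1.png

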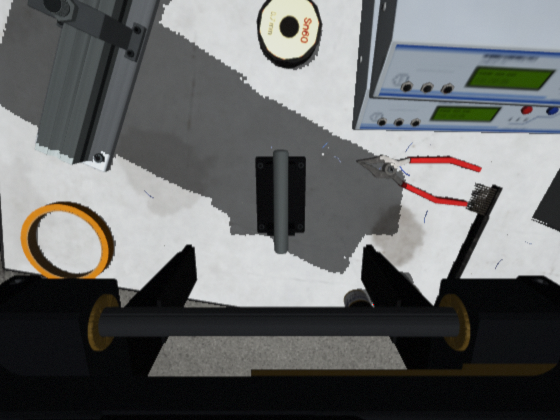

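The wrist view shows the pin in the arm's shadow, from (281,150) to (281,253), almost in line with the tool x axis. The gripper parts got into my mask, so I'll use a height band instead.

```bash
python3 - <<'E'
from h import *
s=state();z=np.load('w1.npz');p,d=z['p'],z['d'];K,M=T('wrist',s);P=cloud(K,M,d);Z=P[...,2]
near=(np.hypot(P[...,0]-637,P[...,1]+139)<75)
m=(near&(Z>29)&(Z<45)).astype(np.uint8); 
cs,_=cv2.findContours(m,0,1);c=max(cs,key=cv2.contourArea);r=cv2.minAreaRect(c);print(r,cv2.boxPoints(r).round(1).tolist())
b=cv2.boxPoints(r)+.5*0; w=onz(K,M,b,31);print(w.round(1).tolist(),w.mean(0).round(1))
mm=np.zeros_like(m);cv2.drawContours(mm,[c],0,1,-1);q=P[(mm>0)&(Z>33)];c0=np.median(q,0)
wv,V=np.linalg.eigh(np.cov(q[:,:2].T));a=V[:,1];sx=(q[:,:2]-q.mean(0)[:2])@a
print(len(q),q.mean(0),'yaw',np.arctan2(a[1],a[0]),sx.min(),sx.max(),np.percentile(q[:,2],[5,50,98]))
# edges of pin per row from grey gradients (dark slab vs pin)
g=cv2.GaussianBlur(p.mean(2),(3,3),0)
for v in range(165,246,16): print(v,g[v,262:302:1].astype(int).tolist())
E
```

```text
((280.0, 201.5), (103.0, 14.0), 90.0) [[273.0, 150.0], [287.0, 150.0], [287.0, 253.0], [273.0, 253.0]]
[[621.5, -93.7, 31.0], [633.9, -91.4, 31.0], [653.3, -190.5, 31.0], [639.7, -193.1, 31.0]] [ 637.1 -142.2   31. ]
1252 [ 636.96719929 -138.91763965   35.27628715] yaw 1.7623700787219982 -52.555100003897614 47.513731580511774 [33.3731831  35.41680272 37.17597163]
165 [24, 17, 11, 9, 9, 9, 10, 11, 10, 11, 18, 33, 48, 58, 64, 71, 76, 80, 83, 85, 84, 84, 82, 78, 72, 58, 35, 17, 11, 11, 12, 12, 11, 11, 13, 16, 21, 23, 20, 20]
181 [11, 10, 9, 9, 10, 11, 11, 11, 11, 13, 18, 31, 47, 58, 65, 71, 77, 81, 84, 85, 85, 85, 82, 77, 71, 56, 32, 16, 12, 12, 12, 13, 14, 14, 14, 14, 14, 14, 13, 12]
197 [9, 9, 9, 10, 11, 11, 11, 11, 10, 10, 14, 27, 45, 57, 64, 70, 76, 81, 84, 85, 85, 84, 81, 77, 71, 55, 31, 15, 12, 12, 11, 13, 13, 12, 11, 12, 13, 13, 12, 11]
213 [10, 10, 9, 9, 10, 10, 10, 9, 10, 10, 12, 25, 43, 57, 63, 69, 76, 81, 84, 85, 85, 84, 80, 76, 69, 53, 31, 16, 12, 11, 11, 12, 12, 11, 11, 11, 11, 12, 12, 12]
229 [16, 15, 12, 10, 9, 8, 6, 7, 8, 8, 11, 21, 40, 56, 64, 70, 76, 81, 85, 86, 85, 83, 79, 73, 66, 51, 27, 12, 9, 9, 10, 10, 10, 10, 11, 13, 16, 19, 19, 17]
245 [214, 213, 213, 214, 214, 214, 214, 214, 215, 216, 214, 182, 115, 70, 65, 70, 77, 83, 87, 87, 85, 82, 77, 72, 66, 66, 75, 86, 90, 91, 91, 91, 91, 90, 90, 90, 90, 91, 91, 91]
```

```bash
python3 - <<'E'
from h import *
s=state();print(s['eef_pos'],s['tcp_rot'],s['qvel'].round(4),s['ft_force'])
y=s['tcp_rot'][2]
plan(s['eef_pos'],y,[637.4,-141.4,250],1.762,1)
E
```

```text
[ 636.191095   -141.41672722  349.96578978] [-3.14095848e+00  2.12128868e-04  1.75617736e+00] [-0.0073 -0.0094  0.0042  0.0007  0.0004  0.0021] [0.01732383 0.42625405 0.7568998 ]
[-0.0014  0.0079  0.6664] turn z -0.0009
```

Call:
arm_command([
  [[0,0.008,0.666,0,0,-0.001,1],[0,0.008,0.666,0,0,-0.001,1],[0,0.008,0.666,0,0,-0.001,1],[0,0.008,0.666,0,0,-0.001,1],[0,0.008,0.666,0,0,-0.001,0.2],[0,0.008,0.666,0,0,-0.001,0.2]],
])

```text
t: 3.15
eef_pos: [638.4, -140.4, 251.9]
tcp_rot: [3.14, 0.001, 1.764]
ft_force: [-0.2, 0.4, -0.5]
opening: 0.913
grip_force: 0.0
```

```bash
python3 - <<'E'
from h import *
s=state();p,d=read_camera("wrist");K,M=T('wrist',s);P=cloud(K,M,d);Z=P[...,2]
print(s['eef_pos'],s['tcp_rot'],s['opening'])
m=((np.hypot(P[...,0]-637,P[...,1]+139)<60)&(Z>31)&(Z<45)).astype(np.uint8)
cs,_=cv2.findContours(m,0,1);c=max(cs,key=cv2.contourArea);r=cv2.minAreaRect(c);print(r)
b=cv2.boxPoints(r);w=onz(K,M,b,31);print(w.round(1).tolist(),w.mean(0).round(1))
mm=np.zeros_like(m);cv2.drawContours(mm,[c],0,1,-1);q=P[mm>0]
wv,V=np.linalg.eigh(np.cov(q[:,:2].T));a=V[:,1];sx=(q[:,:2]-q.mean(0)[:2])@a
print(len(q),q.mean(0)[:2]+a*(sx.min()+sx.max())/2,'yaw',np.arctan2(a[1],a[0]),np.ptp(sx),np.percentile(q[:,2],[5,50,98]))
print('grasp pix',proj(K,M,[s['eef_pos'][0],s['eef_pos'][1],30]))
plan(s['eef_pos'],s['tcp_rot'][2],[637.4,-141.4,217],1.762,1)
E
```

```text
[ 638.35775593 -140.42398792  251.89839823] [3.13960477e+00 1.34038132e-03 1.76363942e+00] 0.912957321448069
((277.5, 236.5), (21.0, 139.0), 0.0)
[[639.9, -189.5, 31.0], [622.1, -93.2, 31.0], [634.8, -90.8, 31.0], [654.3, -186.6, 31.0]] [ 637.8 -140.    31. ]
2756 [nan nan] yaw nan nan [nan nan nan]
grasp pix [[278.2587302  241.24514435]]
[-0.0052 -0.0075  0.2327] turn z 0.0003
```

Call:
arm_command([
  [[-0.002,-0.004,0.21,0,0,0,0.0],[-0.002,-0.004,0.21,0,0,0,0.0],[-0.002,-0.004,0.21,0,0,0,0.0],[-0.002,-0.004,0.21,0,0,0,0.0],[-0.002,-0.004,0.21,0,0,0,0.0]],
])

```text
t: 3.62
eef_pos: [638.2, -139.6, 220.2]
tcp_rot: [3.14, 0.001, 1.765]
ft_force: [-0.6, 0.0, -0.4]
opening: 0.531
grip_force: 0.0
```

```bash
python3 -c "
from h import *
s=state();print(s['eef_pos'],s['tcp_rot'],s['opening'],s['qvel'].round(3),s['ft_force'])"
```

```text
[ 638.23469977 -139.58530326  220.18936333] [3.13983002e+00 1.09129513e-03 1.76534547e+00] 0.5305941216697474 [ 0.002  0.001  0.004 -0.001 -0.007  0.   ] [-0.62118475  0.00956783 -0.44180204]
```

Call:
arm_command([
  [[0.005,-0.003,0.02,0,0,0,0.0],[0.005,-0.003,0.02,0,0,0,0.0],[0.005,-0.003,0.02,0,0,0,-0.4],[0.005,-0.003,0.02,0,0,0,-0.4]],
])

```text
t: 3.95
eef_pos: [637.4, -138.8, 215.7]
tcp_rot: [3.141, 0.0, 1.765]
ft_force: [-0.3, -0.4, 0.7]
opening: 0.411
grip_force: 0.0
```

```bash
python3 - <<'E'
from h import *
for i in range(3):
    s=state();print(s['eef_pos'],s['tcp_rot'],s['opening'],s['ft_force']);p,d=read_camera('wrist')
K,M=T('wrist',s);print(proj(K,M,[637.4,-141.4,30]))
cv2.imwrite('pics/w2.png',p[:,:,::-1])
E
```

```text
[ 637.36244815 -138.80458046  215.72293731] [3.14143423e+00 1.76188057e-04 1.76540111e+00] 0.41088598802087645 [-0.28540965 -0.39842575  0.66394626]
[ 637.37601416 -138.85066358  215.62069662] [3.14148929e+00 1.41432918e-04 1.76535164e+00] 0.3731114939887683 [-0.23138833  0.22920021 -0.30083066]
[ 637.38359807 -138.85846156  215.61354175] [3.14148814e+00 1.70039904e-04 1.76535529e+00] 0.33864558961949137 [ 0.56326178 -0.18973252 -0.79587743]
[[277.98631694 270.30038952]]
```

View pics/w2.png

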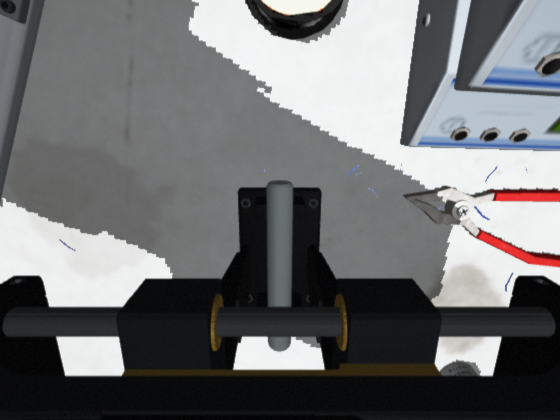

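The wrist view shows the pin centred between the open fingers at column 280, spanning rows 180–350. The settled z is 215.6, so I raise slightly to 217 and close.

Call:
arm_command([
  [[-0.012,0,-0.009,0,0,0,-0.4],[-0.012,0,-0.009,0,0,0,-0.4],[-0.012,0,-0.009,0,0,0,-1],[-0.012,0,-0.009,0,0,0,-1],[-0.012,0,-0.009,0,0,0,-1],[-0.012,0,-0.009,0,0,0,-1],[-0.012,0,-0.009,0,0,0,-1],[-0.012,0,-0.009,0,0,0,-1]],
])

```text
t: 4.77
eef_pos: [637.9, -140.6, 216.9]
tcp_rot: [3.141, 0.0, 1.765]
ft_force: [3.2, 0.4, -0.2]
opening: 0.137
grip_force: 30.0
```

```bash
python3 -c "
from h import *
s=state();print(s['eef_pos'],s['tcp_rot'],s['opening']*95,s['grip_force'],s['ft_force'])"
```

```text
[ 637.85589919 -140.59551083  216.93257151] [3.14097071e+00 3.41013915e-04 1.76530842e+00] 13.049544051504013 29.999400079250336 [ 3.22479202  0.4057402  -0.23872824]
```

```bash
python3 -c "
from h import *
plan([637.9,-140.6,350],1.765,[508,-94,350],1.30,1)"
```

```text
[ 0.472  -0.7898 -0.    ] turn z 0.074
```

Call:
arm_command([
  [[0,0,-0.1,0,0,0,-1],[0,0,-0.2,0,0,0,-1],[0,0,-0.4,0,0,0,-1],[0,0,-0.65,0,0,0,-1],[0,0,-0.8867,0,0,0,-1],[0,0,-0.8867,0,0,0,-1],[0,0,-0.8867,0,0,0,-1]],
])

```text
t: 5.35
eef_pos: [637.5, -140.6, 351.6]
tcp_rot: [3.139, 0.002, 1.765]
ft_force: [-0.6, -0.7, -1.3]
opening: 0.138
grip_force: 30.0
```

Call:
arm_command([
  [[0.12,-0.2,0,0,0,0.018,-1],[0.24,-0.4,0,0,0,0.037,-1],[0.36,-0.6,0,0,0,0.055,-1],[0.472,-0.79,0,0,0,0.074,-1],[0.472,-0.79,0,0,0,0.074,-1],[0.472,-0.79,0,0,0,0.074,-1],[0.472,-0.79,0,0,0,0.074,-1],[0.472,-0.79,0,0,0,0.074,-1]],
])

```text
t: 6.02
eef_pos: [508.5, -94.4, 349.2]
tcp_rot: [-3.141, 0.0, 1.301]
ft_force: [-0.2, -0.2, -1.2]
opening: 0.139
grip_force: 30.0
```

```bash
python3 - <<'E'
from h import *
s=state();p,d=read_camera("wrist");np.savez('w3.npz',p=p,d=d,pos=s['eef_pos'],rot=s['tcp_rot']);K,M=T('wrist',s);P=cloud(K,M,d);Z=P[...,2]
print(s['eef_pos'],s['tcp_rot'])
near=(np.abs(P[...,0]-455)<70)&(np.abs(P[...,1]+20)<150)
def fit(lo,hi,n,c=None,r=200):
    m=(near&(Z>lo)&(Z<hi))
    if c is not None: m&=np.hypot(P[...,0]-c[0],P[...,1]-c[1])<r
    m=cv2.morphologyEx(m.astype(np.uint8),cv2.MORPH_OPEN,np.ones((3,3)))
    cs,_=cv2.findContours(m,0,1)
    for k in sorted(cs,key=cv2.contourArea)[::-1][:2]:
        w=onz(K,M,k[:,0],n[1])[:,:2].astype(np.float32); r_=cv2.minAreaRect(w)
        bp=cv2.boxPoints(r_);e=bp[1]-bp[0];f=bp[2]-bp[1];e=e if np.hypot(*e)>np.hypot(*f) else f
        print(n,len(k),np.round(r_[0],1),np.round(r_[1],1),'long yaw',np.arctan2(*e[::-1]).round(4)%np.pi)
fit(32,40,('vblock',36));fit(58,68,('bridge',63));fit(50,60,('post',55),(479,61),35);fit(74,85,('plunger',79));fit(6,15,('base',10))
cv2.imwrite('pics/w3.png',p[:,:,::-1])
E
```

```text
[508.49579284 -94.39595167 349.16771064] [-3.14105034e+00  8.15873426e-05  1.30125493e+00]
('vblock', 36) 253 [432.7 -80.3] [106.8  15. ] long yaw 1.3341
('vblock', 36) 248 [451.7 -84.6] [106.6  14.6] long yaw 1.3327
('bridge', 63) 105 [471.4 -21.9] [17.2 24.6] long yaw 2.8722928
('bridge', 63) 110 [445.1 -15.7] [18.  27.2] long yaw 2.8930926
('post', 55) 225 [483.   58.5] [26.1 46.8] long yaw 2.9064927
('plunger', 79) 48 [457.9 -18.7] [12.8 12. ] long yaw 1.227
('base', 10) 337 [486.6  32.2] [95.2 36.9] long yaw 1.3319
('base', 10) 247 [466.1 -89.9] [112.5  19.2] long yaw 1.3337
```

View pics/w3.png

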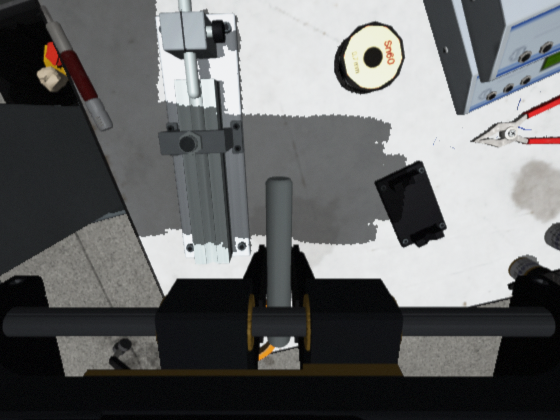

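The wrist view shows the groove from (205,260) up to the plunger at (188,142), and the rod from the post at (185,35) down to its nose near (195,97). The held pin is at column 280, with its leading end at row 178. Next I measure the pin in the tool frame and the nose position.

```bash
python3 - <<'E'
from h import *
z=np.load('w3.npz');p,d=z['p'],z['d'];s=dict(eef_pos=z['pos'],tcp_rot=z['rot']);K,M=T('wrist',s);P=cloud(K,M,d);Z=P[...,2]
yaw=1.333;u=np.array([np.cos(yaw),np.sin(yaw)]);n=np.array([-u[1],u[0]]);O=np.array([457.8,-18.7])
F=np.stack([(P[...,:2]-O)@u,(P[...,:2]-O)@n],-1)
# rod: heights above 40 between plunger and post
m=(F[...,0]>12)&(F[...,0]<75)&(np.abs(F[...,1])<9)&(Z>39)&(Z<50)
q=F[m];print('rod n',m.sum(),'x',q[:,0].min(),np.sort(q[:,0])[:8].round(1),'y',np.median(q[:,1]),'z',np.percentile(Z[m],[50,95]))
v,uu=np.where(m);print('rod pix',uu.min(),uu.max(),v.min(),v.max())
for uv in [(194,95),(194,97),(194,99)]:
    w=onz(K,M,uv,41)[0];print(uv,'x',(w[:2]-O)@u,(w[:2]-O)@n)
# flats edges: lateral profile
for x0 in(-100,-70,-40):
    mm=(np.abs(F[...,0]-x0)<3)&(Z>34.5)&(Z<38)&(np.abs(F[...,1])<25); y=F[mm][:,1];print(x0,'flat y',y.min().round(1),y.max().round(1),'mean',y[y<0].mean().round(2),y[y>0].mean().round(2))
# held pin in tool frame
R0=R.from_euler('xyz',s['tcp_rot']).as_matrix();t=(P-s['eef_pos'])@R0
m=(np.abs(t[...,1])<9)&(t[...,2]>176)&(t[...,2]<190)&(t[...,0]>5)&(t[...,0]<65)
q=t[m];print('pin tool n',m.sum(),'x max',q[:,0].max(),'top z',np.percentile(q[:,2],2),'y',q[:,1].min(),q[:,1].max())
for a,b in((12,25),(25,40),(40,50)): k=q[(q[:,0]>a)&(q[:,0]<b)];print(a,k[:,1].min().round(2),k[:,1].max().round(2),k[:,1].mean().round(2),np.percentile(k[:,2],5).round(2))
for r in range(82,108,2): print(r,p[r,186:204].mean(1).astype(int).tolist(),d[r,194].round(1))
E
```

```text
rod n 598 x 34.04434339703546 [34.  34.7 34.7 34.7 34.8 34.8 34.9 35.4] y -0.19062231480512035 z [43.36501154 45.46528367]
rod pix 177 201 50 98
(194, 95) x 36.31362206716169 0.2848291666187688
(194, 97) x 34.74964225018706 0.45262650830115714
(194, 99) x 33.18039277122731 0.6209892251009839
-100 flat y -15.8 17.5 mean -10.19 12.15
-70 flat y -16.2 17.7 mean -10.33 11.77
-40 flat y -16.0 17.7 mean -9.95 11.82
pin tool n 2260 x max 49.613777020289795 top z 179.37677821997167 y -8.982446804003756 8.8683800871227
12 -6.75 7.02 0.11 180.24
25 -6.59 6.84 0.15 180.22
40 -6.39 7.17 0.21 180.4
82 [182, 175, 194, 207, 224, 237, 233, 218, 198, 178, 153, 119, 76, 76, 117, 232, 237, 236] 264.7
84 [205, 175, 194, 208, 221, 237, 234, 223, 202, 182, 160, 126, 82, 86, 175, 227, 237, 236] 265.5
86 [233, 174, 187, 205, 217, 235, 234, 227, 208, 186, 165, 135, 95, 86, 166, 184, 235, 236] 266.1
88 [233, 182, 184, 202, 214, 231, 235, 230, 212, 189, 170, 141, 103, 70, 91, 169, 235, 237] 266.8
90 [234, 194, 182, 199, 211, 229, 237, 232, 216, 194, 171, 146, 111, 72, 81, 146, 235, 237] 266.7
92 [234, 202, 175, 195, 207, 224, 233, 230, 219, 197, 177, 150, 116, 74, 75, 114, 234, 238] 267.5
94 [237, 232, 175, 177, 192, 202, 207, 208, 200, 184, 166, 140, 104, 70, 87, 158, 229, 237] 268.5
96 [237, 235, 213, 154, 152, 162, 172, 172, 167, 152, 132, 105, 83, 95, 108, 177, 214, 237] 268.6
98 [237, 236, 228, 159, 163, 167, 154, 162, 147, 155, 209, 211, 203, 209, 196, 179, 177, 236] 272.8
100 [237, 237, 234, 164, 171, 184, 195, 206, 219, 229, 237, 238, 230, 218, 202, 182, 164, 235] 281.3
102 [237, 237, 234, 177, 171, 182, 193, 205, 217, 227, 236, 239, 232, 220, 205, 185, 163, 236] 282.0
104 [236, 233, 231, 185, 165, 140, 183, 200, 215, 225, 235, 238, 231, 218, 208, 191, 185, 233] 281.9
106 [166, 117, 106, 98, 88, 89, 100, 140, 151, 161, 170, 172, 115, 108, 140, 132, 129, 174] 282.1
```

```bash
python3 -c "
from h import *
s=state();print(s['eef_pos'],s['tcp_rot'])
plan(s['eef_pos'],s['tcp_rot'][2],[442.2,-80.8,250],1.333,1)"
```

```text
[508.49031927 -94.37262946 349.20950178] [-3.14105886e+00  1.11091715e-04  1.30107043e+00]
[-0.0305 -0.4501  0.6614] turn z -0.0051
```

Call:
arm_command([
  [[-0.015,-0.25,0.1,0,0,-0.005,-1],[-0.0305,-0.45,0.25,0,0,-0.005,-1],[-0.0305,-0.45,0.5,0,0,-0.005,-1],[-0.0305,-0.45,0.66,0,0,-0.005,-1],[-0.0305,-0.45,0.66,0,0,-0.005,-1],[-0.0305,-0.45,0.66,0,0,-0.005,-1],[-0.0305,-0.45,0.66,0,0,-0.005,-1]],
])

```text
t: 6.65
eef_pos: [442.3, -80.7, 251.6]
tcp_rot: [3.141, 0.0, 1.332]
ft_force: [0.0, -0.5, -0.7]
opening: 0.144
grip_force: 30.0
```

```bash
python3 - <<'E'
from h import *
read_camera('top')
s=state();p,d=read_camera("wrist");K,M=T('wrist',s);P=cloud(K,M,d);Z=P[...,2]
print(s['eef_pos'],s['tcp_rot'],s['ft_force'])
yaw=1.333;u=np.array([np.cos(yaw),np.sin(yaw)]);n=np.array([-u[1],u[0]]);O=np.array([457.3,-18.6])
F=np.stack([(P[...,:2]-O)@u,(P[...,:2]-O)@n],-1)
for x0 in(-35,-20,20): 
    mm=(np.abs(F[...,0]-x0)<4)&(Z>33)&(Z<38)&(np.abs(F[...,1])<25); y=F[mm][:,1];print(x0,'flat y',y.min().round(1),y.max().round(1)) if len(y) else 0
m=(Z>58)&(Z<68)&(np.abs(F[...,0])<25)&(np.abs(F[...,1])<40);print('bridge',F[m].min(0),F[m].max(0))
m=(Z>74)&(Z<84)&(np.abs(F[...,0])<25)&(np.abs(F[...,1])<40);print('plunger',F[m].min(0),F[m].max(0))
m=(F[...,0]>12)&(F[...,0]<75)&(np.abs(F[...,1])<9)&(Z>39)&(Z<50);print('rod',m.sum(),F[m].min(0),F[m].max(0))
print(F[280:380:1,0].shape)
np.savez('w4.npz',p=p,d=d,pos=s['eef_pos'],rot=s['tcp_rot'])
plan(s['eef_pos'],s['tcp_rot'][2],[442.2,-80.8,229],1.333,1)
E
```

```text
[442.1548737  -80.6474853  251.90311676] [3.13981958e+00 2.35146660e-04 1.33197289e+00] [-0.68039205  0.20455596 -1.45250186]
-35 flat y -16.7 16.9
-20 flat y -16.7 17.1
20 flat y -16.8 17.2
bridge [-24.93820361 -26.36233222] [ 9.08475207 26.83361129]
plunger [-6.63509055 -5.83872977] [6.06681559 6.47246978]
rod 1557 [34.05256372 -8.98864984] [69.20400069  8.9468102 ]
(100, 2)
[-0.0009  0.0005  0.1527] turn z -0.0002
```

Call:
arm_command([
  [[0,0,0.05,0,0,0,-1],[0,0,0.1,0,0,0,-1],[0,0,0.13,0,0,0,-1],[0,0,0.14,0,0,0,-1],[0,0,0.14,0,0,0,-1],[0,0,0.14,0,0,0,-1],[0,0,0.14,0,0,0,-1]],
])

```text
t: 7.33
eef_pos: [441.5, -80.5, 229.9]
tcp_rot: [3.141, 0.0, 1.332]
ft_force: [0.7, 0.6, -0.9]
opening: 0.137
grip_force: 30.0
```

```bash
python3 -c "
from h import *
for i in range(3):
  s=state();print(s['eef_pos'],s['tcp_rot'],s['ft_force'],s['moment'].round(2));read_camera('top')"
```

```text
[441.52548561 -80.45972231 229.91502457] [3.14149778e+00 1.01281845e-04 1.33175987e+00] [ 0.68026826  0.56820848 -0.87009177] [-0.04 -0.1  -0.03]
[441.50597261 -80.44733026 229.97373454] [3.14133285e+00 1.23892934e-04 1.33184557e+00] [-0.76331084  0.31358313 -0.90900602] [-0.03 -0.06  0.03]
[441.49921202 -80.43605126 229.98363222] [3.14131683e+00 1.09424681e-04 1.33180642e+00] [-0.04214023  1.4436575  -0.73628573] [-0.04 -0.06  0.01]
```

Call:
arm_command([
  [[0,0.005,0.005,0,0,0,-1],[0,0.005,0.01,0,0,0,-1],[0,0.005,0.015,0,0,0,-1],[0,0.005,0.015,0,0,0,-1]],
])

```text
t: 7.82
eef_pos: [442.2, -80.6, 227.5]
tcp_rot: [-3.141, 0.0, 1.332]
ft_force: [0.6, 0.2, -0.6]
opening: 0.137
grip_force: 30.0
```

```bash
python3 -c "
from h import *
for i in range(3):
  s=state();print(s['eef_pos'],s['tcp_rot'],s['ft_force'],s['moment'].round(2));read_camera('top')"
```

```text
[442.18463261 -80.60462932 227.47356904] [-3.14145663e+00  8.05683608e-05  1.33180063e+00] [ 0.61258758  0.15963972 -0.55968344] [ 0.01 -0.11 -0.02]
[442.18321317 -80.60432218 227.51133494] [-3.14141508e+00  8.50738303e-05  1.33181378e+00] [ 1.21982232 -0.58029569 -0.72278166] [-0.02 -0.09  0.01]
[442.18600552 -80.62577003 227.55275929] [-3.14148108e+00  9.01239006e-05  1.33179365e+00] [-0.47533454  0.61127745 -1.84674838] [-0.06 -0.06  0.  ]
```

Call:
arm_command([
  [[0,0,0.004,0,0,0,-1],[0,0,0.004,0,0,0,-1],[0,0,0.004,0,0,0,-1]],
])

```text
t: 8.22
eef_pos: [442.2, -80.6, 227.0]
tcp_rot: [-3.142, 0.0, 1.332]
ft_force: [0.5, -0.7, -0.2]
opening: 0.139
grip_force: 30.0
```

```bash
python3 -c "
from h import *
for i in range(2):
  s=state();print(s['eef_pos'],s['tcp_rot'],s['ft_force'],s['moment'].round(2));read_camera('top')"
```

```text
[442.18077591 -80.61544225 226.995562  ] [-3.14158758e+00  7.44039132e-05  1.33172501e+00] [ 0.4745507  -0.72328857 -0.16248094] [-0.01 -0.09 -0.  ]
[442.18269717 -80.62632878 226.99308743] [-3.14152399e+00  7.34773982e-05  1.33171044e+00] [-0.0200736  -0.43874928 -0.60455784] [-0.01 -0.03  0.06]
```

Call:
arm_command([
  [[0,0,0.001,0,0,0,-1],[0,0,0.001,0,0,0,-0.6],[0,0,0.001,0,0,0,-0.55],[0,0,0.001,0,0,0,-0.5],[0,0,0.001,0,0,0,-0.4],[0,0,0.001,0,0,0,-0.4]],
])

```text
t: 8.82
eef_pos: [442.2, -80.6, 226.8]
tcp_rot: [3.142, 0.0, 1.332]
ft_force: [0.3, -0.6, -0.7]
opening: 0.29
grip_force: 0.0
```

Call:
arm_command([
  [[0,0,-0.05,0,0,0,-0.4],[0,0,-0.15,0,0,0,-0.4],[0,0,-0.3,0,0,0,-0.4],[0,0,-0.3,0,0,0,-0.4],[0,0,-0.3,0,0,0,-0.4]],
])

```text
t: 9.23
eef_pos: [442.2, -80.6, 273.0]
tcp_rot: [3.139, 0.0, 1.332]
ft_force: [0.4, 0.8, 0.6]
opening: 0.3
grip_force: 0.0
```

```bash
python3 - <<'E'
from h import *
read_camera('top')
s=state();p,d=read_camera("wrist");K,M=T('wrist',s);P=cloud(K,M,d);Z=P[...,2]
print(s['eef_pos'],s['tcp_rot'],s['opening'],s['ft_force'])
yaw=1.333;u=np.array([np.cos(yaw),np.sin(yaw)]);n=np.array([-u[1],u[0]]);O=np.array([457.3,-18.6])
F=np.stack([(P[...,:2]-O)@u,(P[...,:2]-O)@n],-1)
m=(Z>40)&(Z<52)&(np.abs(F[...,1])<12)&(F[...,0]<-9)&(F[...,0]>-130);v,c=np.where(m);print('pin',m.sum(),c.min(),c.max(),v.min(),v.max(),F[m].min(0),F[m].max(0),np.percentile(Z[m],[50,98]))
for a in(-100,-80,-60,-40,-20):
    k=m&(np.abs(F[...,0]-a)<4)
    if k.sum(): print(a,F[k][:,1].min(),F[k][:,1].max(),np.percentile(Z[k],95))
cv2.imwrite('pics/w5.png',p[:,:,::-1])
E
```

```text
[442.08327288 -80.56047078 272.24091775] [3.14046692e+00 1.79935246e-04 1.33178020e+00] 0.29797190039718796 [-0.87668221 -0.10177263 -0.38796871]
pin 2703 268 288 165 303 [-114.33920134   -6.68741335] [-14.32104115   7.11135101] [45.08204638 46.92998742]
-100 -6.208268409079669 6.868146236021117 46.59812742434159
-80 -6.053518420457636 6.671961106382763 46.467965975966735
-60 -6.645725086196876 7.111351013880927 46.7257223644354
-40 -6.5081358201792066 6.963045389194447 46.67786578848853
-20 -6.376952362376351 6.709409995889511 46.77946789758464
```

View pics/w5.png

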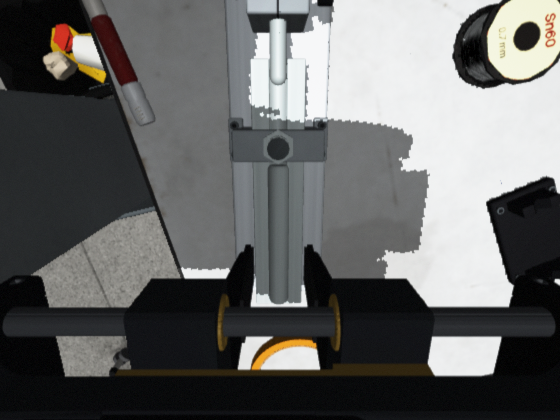

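The view shows the pin seated in the groove, column 278, rows 165–303, and level. That puts it at fixture x −114.3 to −14.3. The rod nose is at about x +34, so about 48 mm to go. I back off, shut the fingers and come down behind the pin.

Call:
arm_command([
  [[-0.15,0,0,0,0,0,-0.6],[-0.3,0,0,0,0,0,-1],[-0.44,0,0,0,0,0,-1],[-0.44,0,0,0,0,0,-1],[-0.44,0,0.1,0,0,0,-1],[-0.44,0,0.2,0,0,0,-1],[-0.44,0,0.25,0,0,0,-1],[-0.44,0,0.25,0,0,0,-1],[-0.44,0,0.25,0,0,0,-1]],
])

```text
t: 10.08
eef_pos: [426.7, -144.4, 234.0]
tcp_rot: [-3.14, -0.0, 1.332]
ft_force: [0.6, -0.1, -0.2]
opening: 0.006
grip_force: 0.0
```

```bash
python3 -c "
from h import *
for i in range(2):
  s=state();print(s['eef_pos'],s['tcp_rot'],s['ft_force'],s['opening']);read_camera('top')
plan(s['eef_pos'],s['tcp_rot'][2],[426.7,-145.0,228],1.333,1)"
```

```text
[ 426.65491814 -144.44156185  233.99446565] [-3.14004944e+00 -3.15071431e-04  1.33208294e+00] [ 0.56372256 -0.09614383 -0.18047275] 0.006448115187530643
[ 426.73632597 -144.49590004  234.4312425 ] [-3.14111243e+00 -4.36064383e-05  1.33216251e+00] [0.63409251 0.49143682 0.25143793] 0.0026661563309119864
[-0.0033  0.0006  0.0429] turn z -0.0001
```

```bash
cat > st.py <<'E'
from h import *
yaw=1.333;u=np.array([np.cos(yaw),np.sin(yaw)]);n=np.array([-u[1],u[0]]);O=np.array([457.3,-18.6])
def show(k=4):
    f=[]
    for i in range(k):
        s=state();f.append(np.r_[s['ft_force'][:2]@u,s['ft_force'][:2]@n,s['ft_force'][2],(s['eef_pos'][:2]-O)@u,(s['eef_pos'][:2]-O)@n,s['eef_pos'][2]])
        if i<k-1: read_camera('top')
    print('t',s['t']);print('F along,lat,z | x y z');print(np.round(f,2));print('mean',np.mean(f,0).round(2))
if __name__=='__main__': show()
E
```

Call:
arm_command([
  [[0,0,0.02,0,0,0,-1],[0,0,0.04,0,0,0,-1],[0,0,0.042,0,0,0,-1],[0,0,0.042,0,0,0,-1],[0,0,0.042,0,0,0,-1]],
])

```text
t: 10.6
eef_pos: [426.6, -144.7, 228.1]
tcp_rot: [3.142, 0.0, 1.332]
ft_force: [0.2, -0.1, -0.3]
opening: 0.001
grip_force: 0.0
```

```bash
python3 st.py
```

```text
t 10.75
F along,lat,z | x y z
[[-6.0000e-02 -1.9000e-01 -3.1000e-01 -1.2983e+02  1.4000e-01  2.2811e+02]
 [-2.2000e-01  5.1000e-01 -4.0000e-02 -1.2984e+02  1.4000e-01  2.2812e+02]
 [-2.0000e-01  4.3000e-01 -9.5000e-01 -1.2983e+02  1.5000e-01  2.2813e+02]
 [-6.0000e-01 -1.6000e-01 -1.8000e-01 -1.2984e+02  1.3000e-01  2.2813e+02]]
mean [-2.7000e-01  1.5000e-01 -3.7000e-01 -1.2983e+02  1.4000e-01  2.2812e+02]
```

Call:
arm_command([
  [[0.02,0,0,0,0,0,-1],[0.035,0,0,0,0,0,-1],[0.045,0,0,0,0,0,-1],[0.055,0,0,0,0,0,-1],[0.065,0,0,0,0,0,-1],[0.075,0,0,0,0,0,-1],[0.085,0,0,0,0,0,-1],[0.085,0,0,0,0,0,-1]],
])

```text
t: 11.42
eef_pos: [429.7, -132.1, 228.0]
tcp_rot: [3.142, 0.0, 1.332]
ft_force: [-1.3, -0.3, -0.2]
opening: 0.001
grip_force: 0.0
```

```bash
python3 - <<'E'
from st import *
show(3)
s=state();p,d=read_camera('wrist');K,M=T('wrist',s);P=cloud(K,M,d);Z=P[...,2];F=np.stack([(P[...,:2]-O)@u,(P[...,:2]-O)@n],-1)
m=(Z>41)&(Z<52)&(np.abs(F[...,1])<4)&(F[...,0]<-5)&(F[...,0]>-130);print('pin x',F[m][:,0].min(),F[m][:,0].max())
m=(Z>40)&(Z<52)&(np.abs(F[...,1])<4)&(F[...,0]>10)&(F[...,0]<60);print('rod x',F[m][:,0].min())
E
```

```text
t 11.5167
F along,lat,z | x y z
[[-6.0000e-01  1.1900e+00 -2.0000e-01 -1.1683e+02  1.3000e-01  2.2805e+02]
 [-4.1000e-01  1.0000e-01 -2.2000e-01 -1.1691e+02  1.5000e-01  2.2805e+02]
 [-3.7000e-01  2.8000e-01  7.7000e-01 -1.1697e+02  1.5000e-01  2.2801e+02]]
mean [-4.6000e-01  5.2000e-01  1.2000e-01 -1.1690e+02  1.4000e-01  2.2804e+02]
pin x -108.10707160633952 -7.880443216889858Traceback (most recent call last):
  File "<stdin>", line 5, in <module>
    return umr_minimum(a, axis, None, out, keepdims, initial, where)
ValueError: zero-size array to reduction operation minimum which has no identity
```

Call:
arm_command([
  [[0.01,0,0,0,0,0,-1],[0.02,0,0,0,0,0,-1],[0.03,0,0,0,0,0,-1],[0.04,0,0,0,0,0,-1],[0.05,0,0,0,0,0,-1],[0.06,0,0,0,0,0,-1],[0.07,0,0,0,0,0,-1],[0.08,0,0,0,0,0,-1]],
])

```text
t: 12.23
eef_pos: [432.4, -120.9, 228.1]
tcp_rot: [3.141, 0.001, 1.332]
ft_force: [-2.8, -7.7, 1.0]
opening: 0.005
grip_force: 3.7
```

```bash
python3 st.py
```

```text
t 12.3833
F along,lat,z | x y z
[[-8.1700e+00  8.7000e-01  9.7000e-01 -1.0528e+02  7.0000e-02  2.2811e+02]
 [-2.8500e+00  2.9000e-01  9.5000e-01 -1.0505e+02  1.1000e-01  2.2812e+02]
 [-3.4700e+00 -6.9000e-01  1.5700e+00 -1.0506e+02  9.0000e-02  2.2810e+02]
 [-3.8300e+00  6.0000e-02  2.0100e+00 -1.0509e+02  9.0000e-02  2.2811e+02]]
mean [-4.5800e+00  1.3000e-01  1.3700e+00 -1.0512e+02  9.0000e-02  2.2811e+02]
```

Call:
arm_command([
  [[0.018,0,0,0,0,0,-1],[0.036,0,0,0,0,0,-1],[0.054,0,0,0,0,0,-1],[0.072,0,0,0,0,0,-1],[0.09,0,0,0,0,0,-1],[0.108,0,0,0,0,0,-1],[0.126,0,0,0,0,0,-1],[0.144,0,0,0,0,0,-1],[0.158,0,0,0,0,0,-1],[0.168,0,0,0,0,0,-1]],
])

```text
t: 13.22
eef_pos: [438.4, -96.2, 228.0]
tcp_rot: [-3.141, 0.0, 1.332]
ft_force: [-2.6, -5.4, 0.6]
opening: 0.005
grip_force: 3.1
```

```bash
python3 - <<'E'
from st import *
show(3)
s=state();p,d=read_camera('wrist');K,M=T('wrist',s);P=cloud(K,M,d);Z=P[...,2];F=np.stack([(P[...,:2]-O)@u,(P[...,:2]-O)@n],-1)
np.savez('w6.npz',p=p,d=d)
for lo in range(-80,68,4):
    m=(F[...,0]>=lo)&(F[...,0]<lo+4)&(np.abs(F[...,1])<2)&(Z>25)&(Z<90)
    if m.sum() and lo>5: print(lo,m.sum(),Z[m].max().round(1),np.median(Z[m]).round(1))
a=proj(K,M,np.array([[*(O+u*x),41] for x in(10,20,25,30,34,40)]));print(a.round(1))
cv2.imwrite('pics/w6.png',p[:,:,::-1])
v0=int(a[:,1].min())-30
cv2.imwrite('pics/w6c.png',cv2.resize(p[max(0,v0-20):v0+130,200:360,::-1],None,fx=4,fy=4,interpolation=cv2.INTER_CUBIC)); print(max(0,v0-20))
E
```

```text
t 13.3167
F along,lat,z | x y z
[[-5.8300e+00  1.2300e+00  5.8000e-01 -7.9870e+01  1.2000e-01  2.2803e+02]
 [-2.5900e+00  3.0000e-01  2.4000e-01 -7.9710e+01  1.2000e-01  2.2804e+02]
 [-1.9600e+00  6.6000e-01  2.2000e-01 -7.9740e+01  1.4000e-01  2.2802e+02]]
mean [-3.4600e+00  7.3000e-01  3.5000e-01 -7.9770e+01  1.3000e-01  2.2803e+02]
8 58 68.2 46.2
12 72 47.7 45.7
16 75 47.7 45.9
20 86 48.0 45.7
24 85 47.4 45.8
28 66 47.5 45.5
32 93 45.0 40.3
36 92 45.0 43.7
40 93 46.3 44.0
44 89 46.2 44.0
48 27 44.8 43.7
[[278.4  94.8]
 [278.4  72.3]
 [278.4  60.7]
 [278.4  48.9]
 [278.4  39.3]
 [278.3  24.5]]
0
```

View pics/w6c.png

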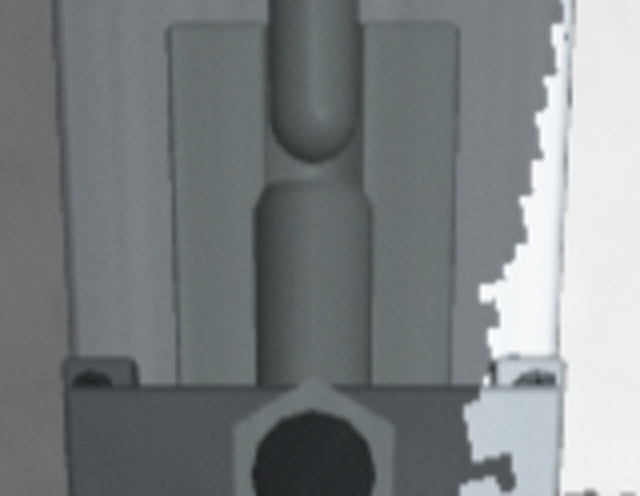

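The crop shows the pin's end at row 178 and the rod's nose at row 162, with a gap of roughly 2–3 mm. I'll creep forward in small steps.

Call:
arm_command([
  [[0.004,0,0,0,0,0,-1],[0.008,0,0,0,0,0,-1]],
])

```text
t: 13.53
eef_pos: [438.6, -95.2, 228.0]
tcp_rot: [-3.142, 0.0, 1.332]
ft_force: [-2.7, -5.2, 1.4]
opening: 0.007
grip_force: 3.1
```

```bash
python3 st.py
```

```text
t 13.6833
F along,lat,z | x y z
[[-5.6800e+00  1.4200e+00  1.4400e+00 -7.8810e+01  1.1000e-01  2.2804e+02]
 [-5.1000e+00  1.0500e+00  7.3000e-01 -7.8740e+01  1.1000e-01  2.2804e+02]
 [-4.0300e+00  9.3000e-01  7.1000e-01 -7.8770e+01  1.1000e-01  2.2803e+02]
 [-5.2300e+00  8.9000e-01  6.8000e-01 -7.8760e+01  1.1000e-01  2.2803e+02]]
mean [-5.0100e+00  1.0700e+00  8.9000e-01 -7.8770e+01  1.1000e-01  2.2804e+02]
```

Call:
arm_command([
  [[0.003,0,0,0,0,0,-1],[0.006,0,0,0,0,0,-1]],
])

```text
t: 13.85
eef_pos: [438.8, -94.3, 228.0]
tcp_rot: [-3.141, 0.0, 1.332]
ft_force: [-2.8, -5.3, 0.3]
opening: 0.006
grip_force: 3.0
```

```bash
python3 - <<'E'
from st import *
show(3)
s=state();p,d=read_camera('wrist');np.savez('w7.npz',p=p,d=d)
print(p[25:60,278].mean(1).astype(int).tolist())
print(p[25:60,272].mean(1).astype(int).tolist())
E
```

```text
t 13.95
F along,lat,z | x y z
[[-5.8200e+00  1.5200e+00  3.1000e-01 -7.7920e+01  1.2000e-01  2.2802e+02]
 [-5.0000e+00  9.4000e-01  4.6000e-01 -7.7870e+01  1.2000e-01  2.2803e+02]
 [-5.2100e+00  4.0000e-02  1.0000e+00 -7.7850e+01  1.1000e-01  2.2803e+02]]
mean [-5.3400e+00  8.3000e-01  5.9000e-01 -7.7880e+01  1.1000e-01  2.2803e+02]
[113, 113, 113, 114, 113, 113, 112, 109, 106, 102, 98, 94, 93, 88, 83, 81, 76, 68, 60, 62, 84, 97, 99, 103, 104, 106, 106, 103, 105, 105, 104, 106, 105, 106, 104]
[85, 85, 87, 87, 87, 85, 84, 84, 81, 80, 78, 77, 71, 70, 66, 61, 56, 53, 77, 94, 87, 80, 83, 85, 89, 90, 89, 90, 89, 90, 89, 89, 89, 89, 88]
```

Call:
arm_command([
  [[0.003,0,0,0,0,0,-1],[0.003,0,0,0,0,0,-1]],
])

```text
t: 14.17
eef_pos: [439.0, -93.8, 228.0]
tcp_rot: [-3.142, 0.0, 1.332]
ft_force: [-1.7, -4.7, -0.3]
opening: 0.004
grip_force: 2.6
```

```bash
python3 -c "
from st import *
show(3)"
```

```text
t 14.2667
F along,lat,z | x y z
[[-4.9700e+00  5.6000e-01 -2.8000e-01 -7.7410e+01  9.0000e-02  2.2803e+02]
 [-5.0700e+00  1.1700e+00  1.0800e+00 -7.7410e+01  1.1000e-01  2.2803e+02]
 [-5.9000e+00  6.7000e-01  9.6000e-01 -7.7420e+01  1.1000e-01  2.2803e+02]]
mean [-5.3100e+00  8.0000e-01  5.9000e-01 -7.7420e+01  1.1000e-01  2.2803e+02]
```

Call:
arm_command([
  [[0.003,0,0,0,0,0,-1],[0.003,0,0,0,0,0,-1]],
])

```text
t: 14.43
eef_pos: [439.1, -93.4, 228.0]
tcp_rot: [-3.141, 0.0, 1.332]
ft_force: [-2.8, -4.6, 0.0]
opening: 0.005
grip_force: 2.4
```

```bash
python3 -c "
from st import *
show(3)"
```

```text
t 14.5333
F along,lat,z | x y z
[[-5.1200e+00  1.6100e+00  4.0000e-02 -7.6960e+01  1.1000e-01  2.2802e+02]
 [-4.3900e+00  5.1000e-01  6.5000e-01 -7.6950e+01  1.1000e-01  2.2802e+02]
 [-5.7700e+00  1.4700e+00  9.0000e-01 -7.6940e+01  1.1000e-01  2.2803e+02]]
mean [-5.0900e+00  1.2000e+00  5.3000e-01 -7.6950e+01  1.1000e-01  2.2802e+02]
```

Drag is steady at about 5.3 N and there is no contact yet.

Call:
arm_command([
  [[0.003,0,0,0,0,0,-1],[0.003,0,0,0,0,0,-1]],
])

```text
t: 14.7
eef_pos: [439.2, -93.0, 228.0]
tcp_rot: [-3.141, 0.0, 1.332]
ft_force: [-3.3, -6.1, 0.8]
opening: 0.004
grip_force: 3.4
```

```bash
python3 -c "
from st import *
show(3)"
```

```text
t 14.8
F along,lat,z | x y z
[[-6.7400e+00  1.7500e+00  7.8000e-01 -7.6570e+01  1.0000e-01  2.2803e+02]
 [-7.5000e+00  1.2500e+00 -8.4000e-01 -7.6580e+01  1.0000e-01  2.2805e+02]
 [-6.4400e+00  1.1200e+00 -6.1000e-01 -7.6580e+01  1.0000e-01  2.2804e+02]]
mean [-6.8900e+00  1.3700e+00 -2.2000e-01 -7.6580e+01  1.0000e-01  2.2804e+02]
```

The force rose to 6.9 N and the advance came up short, so this looks like contact. I confirm with a smaller step.

Call:
arm_command([
  [[0.0015,0,0,0,0,0,-1],[0.0015,0,0,0,0,0,-1],[0.0015,0,0,0,0,0,-1]],
])

```text
t: 15.05
eef_pos: [439.2, -92.9, 228.1]
tcp_rot: [3.142, 0.0, 1.332]
ft_force: [-2.0, -8.5, 0.5]
opening: 0.003
grip_force: 4.1
```

```bash
python3 -c "
from st import *
show(3)"
```

```text
t 15.15
F along,lat,z | x y z
[[-8.7500e+00 -5.0000e-02  5.3000e-01 -7.6440e+01  8.0000e-02  2.2805e+02]
 [-9.0500e+00  1.1700e+00 -4.4000e-01 -7.6470e+01  8.0000e-02  2.2805e+02]
 [-9.3600e+00  9.4000e-01 -3.0000e-01 -7.6460e+01  9.0000e-02  2.2803e+02]]
mean [-9.0500e+00  6.9000e-01 -7.0000e-02 -7.6450e+01  9.0000e-02  2.2805e+02]
```

The force is now 9 N against 5.2 N of drag, so the pin presses on the rod with about 4 N. I back off and rise.

Call:
arm_command([
  [[-0.003,0,0,0,0,0,-1],[-0.02,0,0,0,0,0,-1],[-0.08,0,0,0,0,0,-1],[-0.12,0,0,0,0,0,-1],[-0.12,0,-0.1,0,0,0,-1],[-0.12,0,-0.3,0,0,0,-1],[-0.12,0,-0.4,0,0,0,-1],[-0.12,0,-0.4,0,0,0,-1],[-0.12,0,-0.4,0,0,0,-1]],
])

```text
t: 15.9
eef_pos: [434.8, -110.5, 288.4]
tcp_rot: [3.14, 0.0, 1.331]
ft_force: [-0.3, 0.4, -0.7]
opening: 0.004
grip_force: 0.0
```

```bash
python3 - <<'E'
from st import *
show(2)
s=state();p,d=read_camera('wrist');K,M=T('wrist',s);P=cloud(K,M,d);Z=P[...,2];F=np.stack([(P[...,:2]-O)@u,(P[...,:2]-O)@n],-1)
m=(Z>41)&(Z<52)&(np.abs(F[...,1])<9)&(F[...,0]<-9)&(F[...,0]>-110);q=F[m];print('pin trailing x',q[:,0].min(),'y',q[:,1].min(),q[:,1].max(),'top',np.percentile(Z[m],95))
a=proj(K,M,[*(O+u*34),41])[0].astype(int);print(a)
cv2.imwrite('pics/w8.png',cv2.resize(p[max(0,a[1]-60):a[1]+90,200:360,::-1],None,fx=4,fy=4,interpolation=cv2.INTER_CUBIC))
E
```

```text
t 15.95
F along,lat,z | x y z
[[ 2.7000e-01  3.7000e-01 -6.9000e-01 -9.4610e+01  1.9000e-01  2.8842e+02]
 [-9.0000e-02  3.9000e-01 -8.3000e-01 -9.4490e+01  2.8000e-01  2.8772e+02]]
mean [ 9.0000e-02  3.8000e-01 -7.6000e-01 -9.4550e+01  2.3000e-01  2.8807e+02]
pin trailing x -65.67135340211416 y -6.472882897697531 6.813546054104361 top 46.69115352763046
[278  33]
```

View pics/w8.png

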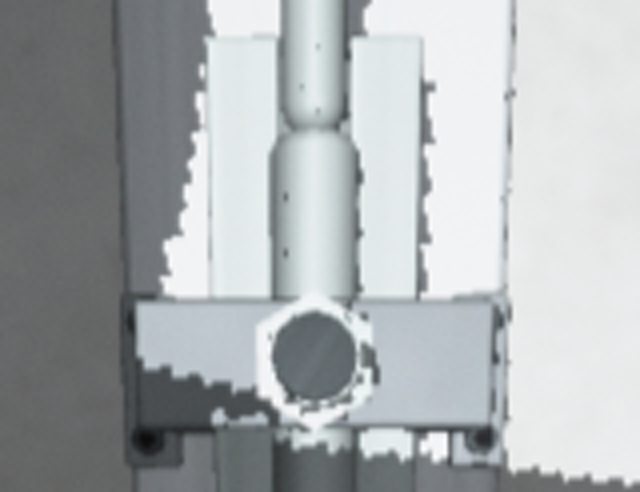

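The crop shows the pin's end at (315,128) touching the rod's nose. The pin lies straight in the groove, its top is at the seated height, and the tool is clear, so I hand the job in.

```bash
python3 -c "
from cell import *
print(job_done())"
```

```text
the job is handed in; nothing more can be done
None
```

The pin is seated in the V-groove under the plunger with its end against the stop rod, pressed with about 4 N over the drag. The rod showed no sign of slipping, the arm touched nothing else on the bench, and the job was handed in at about 16 s with no verdict returned.

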